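# Slide a slide carrier into the nest of a scanning stage and clamp it

## Robot

A 6-joint arm with a two-finger parallel gripper is mounted at the origin on a cart in front of the work surface, level with it; the furniture and walls round the work are solid. World frame = base frame: x ahead of the robot, y to its left, z up, the work surface at z = 0. Lengths are in mm, angles in rad, forces in N, time in s.
With the tool pointing down it reaches from about 350 to 925 mm from the base axis. Payload 6.4 kg.
Tool frame: the origin (TCP) lies at the very end of the fingers, on their centre line; the grasp point (between the pads) lies 19 mm behind it (env.hold_point_z is the distance from the TCP to the grasp point, in mm); z points along the fingers, y is the line along which they close (so a half turn about z gives the same grasp; the last joint's range is limited). The gripper opens to 85 mm and grips with 20 to 120 N. Pads are 22 mm wide; open, the fingers measure 114 mm over their backs; the gripper's body (76 mm by 85 mm) begins 54 mm behind the grasp point. The pads swing forward as they close: fully open they stand 13 mm farther back than shut.
Start: joints at [1.106, 0.245, 1.558, -0, 1.339, -0.174], TCP at [186.364, 622.722, 231.29] pointing down, gripper open.
Joint ranges: [-3.13, 3.13], [-1.02, 2.26], [0.13, 2.54], [-0.95, 4.09], [0.21, 2.88], [-2.74, 2.74]. Speed limits (rad/s): [2.57, 2.57, 3.14, 3.14, 3.14, 3.14].

## Interface

Orientations are given as a 3x3 rotation matrix whose columns are the frame's x, y, z axes.
In Python, from rig import sensors, vision, ticket, env gives the robot as it stands.
- The arm moves only by the tool send_rows, never from a script. Its arguments are lists of equal length, an entry for each row: "travel": the shift along the tool's x, y, z in units of 1000 mm (1.0 is 1000 mm), a list of three; "dr": the turn, a rotation vector about the tool's x, y, z in units of 180 degrees (1.0 is 180 degrees), a list of three. A call has 1 to 10 rows; each row is the pose to reach, as a shift and turn from the pose commanded when the call began, along the tool's axes at that moment, turning the shorter way round; what a row does not reach only later rows make up. A row lasts 1/10 s, in which the tool goes at most 50 mm and 8.59 degrees, less where a joint would pass 70% of its speed; a pose out of reach is approached as far as the arm can. A call with a number of a shift or a turn outside -1 to 1 is refused whole. A call with a gripper value outside its range is refused whole. "jaw" is the opening, from 0 (shut) to 1 (fully open), set as the call begins (left out, the last holds). The fingers move at their own pace and stop on an object; "force" is the grip in N (left out, the last holds). Time passes only in rows, so rows that repeat a pose let the fingers close. It gives the time, the measured TCP pose, the force, the opening and the grip force at its end, in the units of the state.
- sensors.read_state(): the state, without advancing time (a new reading comes with each control period).
- vision.capture(name): name is "scene" or "top"; returns (picture, depth): 480x640x3 uint8, red, green, blue; 480x640 float32, mm along the optical axis (not along the pixel's ray), 0 where there is no reading.
- vision.calibration(name): a dict with "fx", "fy", "cx", "cy" (pixels), "k1" (the pictures are not rectified: a ray, as slopes to the right and down, at radius r is drawn at 1 + k1 r^2 times it, then the intrinsics apply), "R" (3x3) and "t" (3): a world point X has camera coordinates R X + t. Camera axes: x right, y down, z forward; pixel columns grow to the right and rows downward; lengths in mm; the calibration is good to about 2 mm. A picture is of the moment at which its call begins. calibration takes no time and is no camera call.
- ticket.hand_in(): hands the job in; it is judged then, once.
The state is a dict: "t": time; "joint_pos": joint angles; "qvel": joint speeds; "joint_torque": joint torques, N m; "position": TCP position; "eef_rot": TCP orientation; "force": force on the tool from outside, world axes, zero at the start; "torque": the same for the moment, N m; "grip_width": finger opening in mm; "gripper_force": force on a finger pad.
Only numpy, scipy, OpenCV 4.12 (cv2) and the standard library are available. Lean on these libraries where they do the work, as an engineer would, in place of code of your own. Each camera call takes 0.05 s, during which the arm holds its last target. There are 200 camera calls.

## Task

Load the slide carrier lying on the stage's apron: swing the clamp arm out of the way, slide the carrier along into the nest with its cut corner at the filled corner, so that it drops in square and sits flat on the nest floor, then swing the clamp arm back fully across it. The carrier is too wide to grasp: push it, do not lift it off the stage, keep off the glass slides, and leave the things standing round the stage alone.

Things in the scene. Friction and masses are not known exactly. Their poses are not given: they have to be found in the camera images.
- stage: Scanning stage on a stand, fixed: metal table 154 mm (x) by 350 mm (y), turned up to 0.18 rad. Origin on the bench (z 0), on the table's long centre line, below the step where apron ends and nest begins. +y: the way the carrier is slid (robot's left); +x: away from the robot. Apron: flat, top at z 126 mm, |x| under 77, y -220 to 0. The carrier may overhang its edges a little.
- nest (a point): Centre of the nest floor: x 0, y 53.2, z 120 mm in the stage's frame; a seated carrier's origin lies here. The nest is a pocket x -49.2 to 49.2, y 0 to 106.4 mm (1.2 mm clearance all round), its floor 6 mm below the apron. Its corner at +x, +y is filled at 45 degrees to match the carrier's cut corner.
- mouth (a point): Middle of the mouth on the apron: x 0, y -28, z 126 mm in the stage's frame. Two lead-in bars flare here, inner faces at |x| 49 mm at y 0 and |x| 64 mm at y -28 mm. They, the rails beside the nest (|x| 49 to 77, y 0 to 130 mm) and the end stop (from y 106 mm) have their tops at z 132 mm.
- carrier: Slide carrier: loose flat aluminium plate 96 mm (x) by 104 mm (y) by 12 mm, 0.3 to 0.53 kg, corner at +x, +y cut by 12 mm at 45 degrees. Origin: centre of its underside; axes parallel to the stage's when seated. Starts flat on the apron, turned up to 0.45 rad. Bare frame: 12 mm wide along both y ends, |y| under 13 mm across the middle. Seated, its top is flush with the rails (z 132 mm).
- slides: The two glass slides let into the carrier and fixed to it, each 76 mm (x) by 26 mm (y), centred at y -27 and +27 mm in the carrier's frame (same origin and axes), their faces 0.6 mm below the frame's top. Not to be pressed or pushed.
- clamp (a joint): Swing arm of the clamp, rad. 0 (a stop): square across the nest's middle, pointing to the stage's -x. Grows as it swings towards the apron, anticlockwise from above; at 1.57 it lies along the far rail pointing to the stage's -y, clear of the nest; stop at 1.8. Stays where left; about 0.8 N at the knob turns it. Starts at 0 to 0.8.
- clamp_pivot (a point): The arm's vertical pivot on the far rail: x 62, y 53.2, z 134 mm in the stage's frame. Arm 14 mm wide, 73 mm long, top at z 141 mm, rubber foot at its end at z 133.2 mm: 1.2 mm above a seated carrier, so the arm cannot pass over one that is not down, nor a sliding carrier under the arm.
- clamp_knob (a point): Middle of the upright round knob at the arm's end, 64 mm from the pivot: 14 mm diameter, z 149 to 171 mm; this point at z 159 mm.
- wash_bottle: Bystander: wash bottle, 66 mm across, 189 mm high with its spout, on the bench; origin near its centre, underneath.
- beaker: Bystander: clear 100 ml beaker, 55 mm across, 70 mm high, on the bench; origin under its centre.
- brass_weight: Bystander: brass weight, 32 mm across, 42 mm high, on the bench; origin under its centre.
Things that resemble listed ones, but are neither listed nor needed, are in the scene too. Several things have the shape of the carrier; the one meant has the colours described above.

How it is judged:
By the outcome, as a careful person would: the job done as asked, in the order asked, and still so for the second after the job is handed in, with the robot touching nothing.
It also fails if it takes over 72 s, if anything falls off the work surface, if the arm or the gripper's body presses on something with over 40 N, if the wrist force passes 120 N, or if a joint passes its speed limit or range.

## Working session

There is one attempt and no reset: what is moved stays moved. The work goes in short steps, Python scripts to look and compute and a tool call to move; the robot and the scene stay as the last step left them, time stands still between calls to the robot, and variables do not carry over. Pictures are saved under pics/ and viewed, at most 10 in all, crops included, and the job is handed in when it is done.

Besides the shell and the picture viewer there is one more tool, called as name(argument=value, ...), one argument or row to a line, values as JSON. send_rows: Moves the arm, as the interface text tells. Shifts and turns lie within -1 to 1; 1 stands for 1000 mm of shift or 180 degrees of turn. Its arguments: {"type":"object","properties":{"travel":{"type":"array","items":{"type":"array","items":{"type":"number","minimum":-1,"maximum":1}}},"dr":{"type":"array","items":{"type":"array","items":{"type":"number","minimum":-1,"maximum":1}}},"jaw":{"type":"number"},"force":{"type":"number"}},"required":["travel","dr"]}

```bash
ls; mkdir -p pics; python3 - <<'E'
from rig import sensors, vision, ticket, env
import cv2
for n in("scene","top"):
    p,d=vision.capture(n); cv2.imwrite(f"pics/{n}0.png",p[:,:,::-1])
    import numpy as np; np.save(f"{n}_d0.npy",d)
    print(vision.calibration(n))
s=sensors.read_state(); print(s)
E
```

```text
pics
{'fx': 505.95904751543327, 'fy': 505.95904751543327, 'cx': 322.3641635202072, 'cy': 237.99364592432562, 'k1': 0.046463366313450855, 'R': array([[ 0.64493432, -0.76423617,  0.00167494],
       [-0.56907729, -0.48170148, -0.66641933],
       [ 0.51010858,  0.42884352, -0.74557526]]), 't': array([-335.19211823,  501.34040555,  789.68658789])}
{'fx': 608.0653851629326, 'fy': 608.0653851629326, 'cx': 317.7846619377426, 'cy': 248.26319646226193, 'k1': -0.15172822389002236, 'R': array([[ 0.02479671, -0.99937624,  0.02514472],
       [-0.99001069, -0.02804089, -0.13817575],
       [ 0.13879464, -0.02146723, -0.99008848]]), 't': array([  69.36920132,  659.2112473 , 1255.67811195])}
{'t': 0.1, 'joint_pos': array([ 1.10589717e+00,  2.45743979e-01,  1.55889297e+00,  7.39048960e-06,
        1.33870761e+00, -1.74094168e-01]), 'qvel': array([-1.61325626e-03, -8.66104099e-04, -3.22952129e-03, -9.99415390e-06,
       -5.19466786e-05, -9.17075133e-04]), 'joint_torque': array([-2.64855316e-04, -4.30665672e+01, -3.27130079e+01, -2.04737835e-04,
        2.76255174e-03, -1.64508236e-05]), 'position': array([186.13058172, 622.25619052, 230.29021869]), 'eef_rot': array([[-9.58012766e-01,  2.86724456e-01, -7.91865395e-04],
       [ 2.86725381e-01,  9.58011541e-01, -1.56274548e-03],
       [ 3.10538840e-04, -1.72417803e-03, -9.99998465e-01]]), 'force': array([-0.62778876, -0.11113875,  0.74778404]), 'torque': array([ 0.03698515,  0.00750161, -0.03176895]), 'gripper_force': 0.0, 'grip_width': 85.41701829485261}
```

View pics/top0.png

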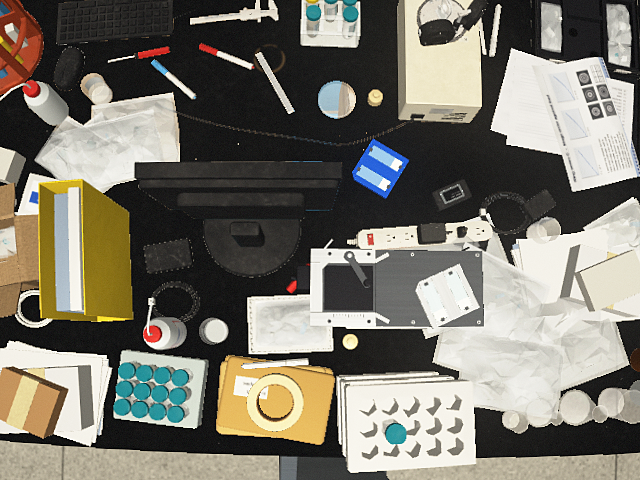

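View pics/scene0.png

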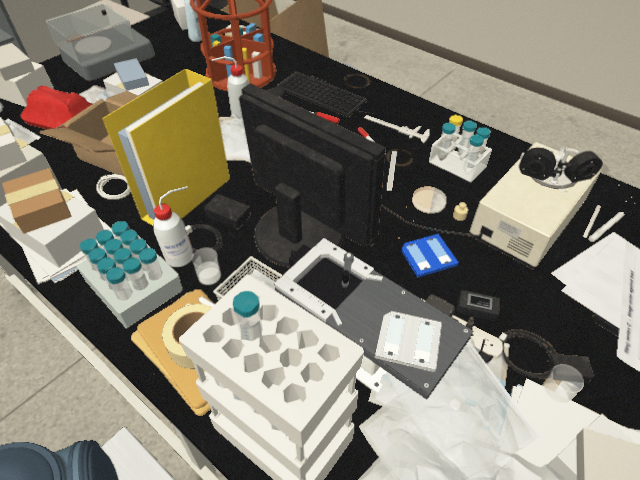

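The top view shows the stage at about px (310–483, 248–328), with the nest on the left. The carrier is at about (443, 296), and the clamp arm runs from about (375, 287) to a knob near (350, 255). I'll enlarge this and measure it.

```bash
cat > h.py <<'E'
import numpy as np, cv2
from rig import sensors, vision, ticket, env
def ray(n,uv):
    c=vision.calibration(n); K=np.array([[c['fx'],0,c['cx']],[0,c['fy'],c['cy']],[0,0,1.]])
    p=cv2.undistortPoints(np.float64(uv).reshape(-1,1,2),K,np.array([c['k1'],0,0,0.])).reshape(-1,2)
    d=np.c_[p,np.ones(len(p))]@c['R']; o=-c['R'].T@c['t']; return o,d
def onz(n,uv,z):
    o,d=ray(n,uv); return o+d*((z-o[2])/d[:,2])[:,None]
def proj(n,X):
    c=vision.calibration(n); P=np.atleast_2d(X)@c['R'].T+c['t']; s=P[:,:2]/P[:,2:]; s=s*(1+c['k1']*(s**2).sum(1,keepdims=True))
    return s*[c['fx'],c['fy']]+[c['cx'],c['cy']]
def dpts(n,d):
    v,u=np.mgrid[:480,:640]; o,r=ray(n,np.c_[u.ravel(),v.ravel()]); return (o+r*d.reshape(-1,1)).reshape(480,640,3)
E
python3 - <<'E'
from h import *
p=cv2.imread("pics/top0.png"); cv2.imwrite("pics/crop0.png",cv2.resize(p[225:350,300:500],None,fx=4,fy=4,interpolation=cv2.INTER_CUBIC))
d=np.load("top_d0.npy"); X=dpts("top",d)
for u,v in [(405,310),(420,265),(350,290),(320,260),(330,318),(370,405),(440,450),(395,433),(440,300),(250,230),(250,170),(165,335),(215,330),(350,341),(380,239),(440,235)]: print((u,v),X[v,u].round())
b=d>0; m=np.zeros((480,640),bool)
E
```

```text
(405, 310) [527. -88. 125.]
(420, 265) [ 617. -117.  131.]
(350, 290) [564.  22. 120.]
(320, 260) [621.  84. 138.]
(330, 318) [507.  61. 132.]
(370, 405) [354.  -6. 264.]
(440, 450) [ 285. -121.  303.]
(395, 433) [325. -32. 382.]
(440, 300) [ 547. -156.  139.]
(250, 230) [672. 222. 170.]
(250, 170) [751. 213. 319.]
(165, 335) [464. 385. 130.]
(215, 330) [477. 302.  22.]
(350, 341) [462.  14.  43.]
(380, 239) [683. -48.  35.]
(440, 235) [ 690. -172.   68.]
```

View pics/crop0.png

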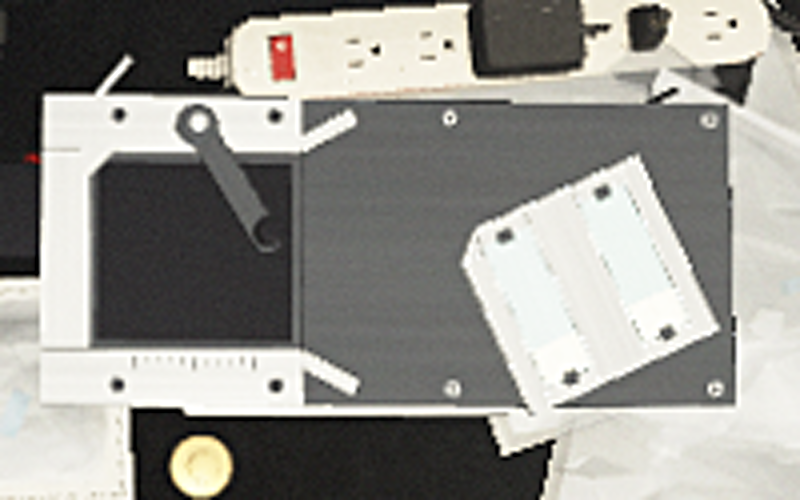

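The crop shows:
- Stage corners: (42,95), (42,404), (735,405) and (728,104).
- Step: x≈303.
- Clamp: pivot at (200,121), knob at (266,235).
- Carrier: cut corner at (463,263)–(490,225), other corners at (638,155), (718,328) and (530,410).

It's turned anticlockwise from above by about 0.4.

```bash
cat >> h.py <<'E'
def c2(x): return (np.float64(x)+.5)/4-.5+[300,225]
E
python3 - <<'E'
from h import *
# stage fit
px=c2([(42,95),(42,404),(728,104),(735,405),(303,101),(303,348)])
zs=[132,132,126,126,126,132]
W=np.array([onz("top",[q],z)[0][:2] for q,z in zip(px,zs)])
L=np.array([[77,130],[-77,130],[77,-220],[-77,-220],[77,0],[-49.2,0]])
print(W.round(1))
def fit(L,W):
    a=L-L.mean(0);b=W-W.mean(0);th=np.arctan2((a[:,0]*b[:,1]-a[:,1]*b[:,0]).sum(),(a*b).sum());R=np.array([[np.cos(th),-np.sin(th)],[np.sin(th),np.cos(th)]]);t=W.mean(0)-R@L.mean(0);return th,R,t
th,R,t=fit(L,W);print("stage",th,t);print((L@R.T+t-W).round(1))
d=np.load("top_d0.npy"); X=dpts("top",d)
P=onz("top",c2([(200,121)]),146)[0];print("pivot",P,"exp",R@[62,53.2]+t)
# carrier mask
p=cv2.imread("pics/top0.png")
Cc=np.array([onz("top",[q],138)[0][:2] for q in c2([(638,155),(718,328),(530,412),(463,263),(490,225)])])
Lc=np.array([[48,-52],[-48,-52],[-48,52],[36,52],[48,40]])
tc,Rc,cc=fit(Lc,Cc);print("carrier",tc,cc,(Lc@Rc.T+cc-Cc).round(1),"in stage",tc-th,R.T@(cc-t))
# depth at knob area
m=(X[...,2]>145)&(X[...,2]<185)&(abs(X[...,0]-580)<60)&(abs(X[...,1]-20)<60)&(d>0)
print("knob pts",m.sum(),X[m].round() if m.sum()<40 else X[m].mean(0))
ps=cv2.imread("pics/scene0.png");cv2.imwrite("pics/crop1.png",cv2.resize(ps[220:420,260:480],None,fx=3.6,fy=3,interpolation=cv2.INTER_CUBIC)[:600,:800])
Xs=dpts("scene",np.load("scene_d0.npy"))
for X_,n in((X,"top"),(Xs,"scene")):
    m=(X_[...,2]>145)&(X_[...,0]>250)&(X_[...,0]<720)&(abs(X_[...,1]+80)<250)
    for z0 in range(140,420,40):
        k=m&(X_[...,2]>z0)&(X_[...,2]<z0+40)
        if k.sum():print(n,z0,k.sum(),X_[k].min(0).round(),X_[k].max(0).round())
E
```

```text
[[ 644.3  104. ]
 [ 491.2  100. ]
 [ 650.4 -245.7]
 [ 497.7 -248.2]
 [ 645.8  -27.3]
 [ 521.8  -28.2]]
stage 0.018051036096615864 [569.99724227 -27.66361749]
[[ 0.4 -0.3]
 [-0.5  1. ]
 [ 0.6 -0.5]
 [-0.7 -0.8]
 [ 1.2  1. ]
 [-1.  -0.4]]
pivot [631.58448634  25.94720451 146.        ] exp [631.02687854  26.64681886]
carrier 0.4262639834614564 [ 556.62315778 -170.04939963] [[ 0.3 -2.1]
 [-1.2 -1.2]
 [-1.  -1.8]
 [ 2.6 -1.1]
 [-0.7  6.4]] in stage 0.40821294736484054 [ -15.94197696 -142.12118231]
knob pts 97 [597.85383704   7.43851764 158.02259308]
top 140 458 [ 251. -211.  145.] [709. 170. 180.]
top 180 615 [ 252. -173.  180.] [708. 170. 219.]
top 220 133 [ 258. -154.  220.] [720. 170. 260.]
top 260 3287 [ 252. -169.  260.] [720. 169. 300.]
top 300 7681 [ 250. -180.  300.] [403.  40. 339.]
top 340 156 [306. -50. 340.] [341. -17. 380.]
top 380 281 [309. -50. 380.] [339. -18. 386.]
scene 140 1418 [ 250. -180.  145.] [720. 170. 180.]
scene 180 3515 [ 250. -180.  180.] [719. 170. 220.]
scene 220 605 [ 251. -182.  220.] [720. 170. 260.]
scene 260 4770 [ 250. -183.  260.] [720. 170. 300.]
scene 300 11221 [ 250. -183.  300.] [400.  38. 340.]
scene 340 580 [304. -55. 340.] [339. -20. 380.]
scene 380 300 [307. -53. 380.] [338. -21. 383.]
```

View pics/crop1.png

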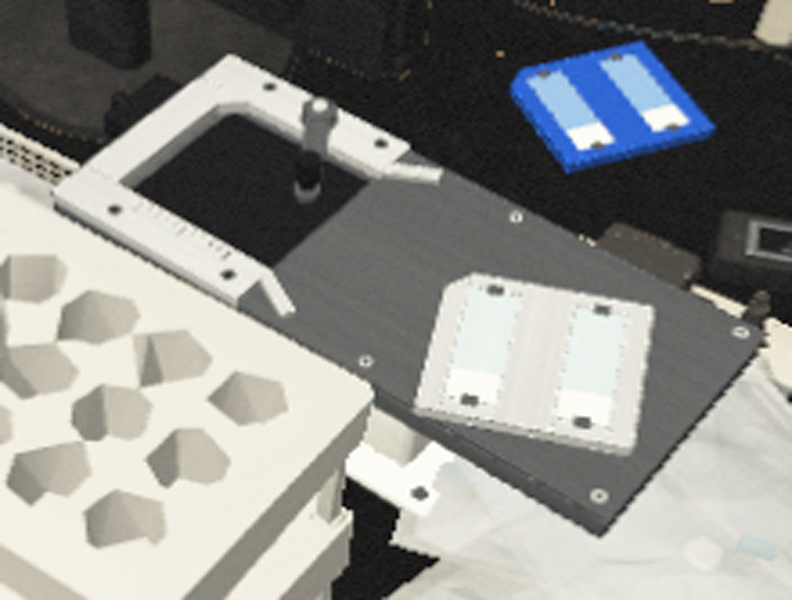

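Crop1 shows the black knob at about (307,175), over the front of the nest, with a white carrier on the apron and a blue decoy behind it. Next I'll refine the knob and carrier positions.

```bash
python3 - <<'E'
from h import *
for n in("top","scene"):
    d=np.load(f"{n}_d0.npy"); X=dpts(n,d)
    m=(X[...,2]>150)&(X[...,2]<180)&(abs(X[...,0]-580)<60)&(abs(X[...,1]-15)<60)&(d>0)
    v,u=np.nonzero(m);print(n,m.sum(),np.c_[u,v].mean(0),np.median(X[m],0),X[m].min(0),X[m].max(0))
    mu=np.c_[u,v].mean(0);print(onz(n,[mu],165))
# carrier by depth in top: z 133..141 on apron
p=cv2.imread("pics/top0.png"); g=p.min(2)
m=(g>150).astype(np.uint8); m[:, :412]=0; m[:,484:]=0; m[:260]=0; m[330:]=0
n,l,st,ce=cv2.connectedComponentsWithStats(m); i=1+st[1:,4].argmax(); print(st[i],ce[i])
k=(cv2.morphologyEx((l==i).astype(np.uint8),cv2.MORPH_CLOSE,np.ones((5,5))))
c=max(cv2.findContours(k,0,2)[0],key=cv2.contourArea); 
W=onz("top",c.reshape(-1,2)+0.,138)[:,:2].astype(np.float32); r=cv2.minAreaRect(W);print(r,cv2.boxPoints(r))
E
```

```text
top 51 [366.11764706 281.35294118] [576.5712263   -6.48203862 169.88966092] [569.57204273 -12.55048201 150.21713043] [634.71389433  27.55941958 174.21894897]
[[578.4372099   -5.48883195 165.        ]]
scene 82 [345.35365854 275.91463415] [572.21939025 -12.21793491 166.0367741 ] [567.01682099 -16.97139818 150.32966809] [581.05223503  -3.09453819 173.49234469]
[[572.31492459 -11.93223128 165.        ]]
[ 412  264   72   66 2683] [446.41259784 298.4685054 ]
((554.9923706054688, -171.2083282470703), (129.73788452148438, 143.41448974609375), 0.9048834443092346) [[ 488.99908 -100.53447]
 [ 491.26398 -243.93108]
 [ 620.98566 -241.88219]
 [ 618.72076  -98.48558]]
```

```bash
cat >> h.py <<'E'
import json,sys
SA,ST=0.018,np.array([570.,-27.7])
SR=np.array([[np.cos(SA),-np.sin(SA)],[np.sin(SA),np.cos(SA)]])
def s2w(x,y): return SR@[x,y]+ST
def w2s(p): return SR.T@(np.array(p[:2])-ST)
def knob(phi): return s2w(62-64*np.cos(phi),53.2-64*np.sin(phi))
def rows(cmd,targets):
    "cmd=(x,y,z,a) commanded; targets likewise; a=world angle of tool y"
    c,s=np.cos(cmd[3]),np.sin(cmd[3]); B=np.array([[-s,c,0],[c,s,0],[0,0,-1.]])
    for T in targets:
        d=B@(np.array(T[:3])-cmd[:3]); print((d/1000).round(4).tolist(),"dr z",round((cmd[3]-T[3])/np.pi,4))
def st():
    s=sensors.read_state(); E=s['eef_rot']; print("t",round(s['t'],2),"pos",s['position'].round(1),"a",round(np.arctan2(E[1,1],E[0,1]),4),"tilt",E[:2,2].round(4),"F",s['force'].round(1),"q",s['joint_pos'].round(3),"w",round(s['grip_width'],1),"stage",w2s(s['position']).round(1))
E
python3 - <<'E'
from h import *
print(knob(.526),knob(1.7),knob(0))
c=(186.364,622.722,231.29,1.28)
rows(c,[(186.4,622.7,330,1.28),(480,300,330,.2),(576,-6.5,330,-.6)])
E
```

```text
[576.27110998  -6.5166915 ] [640.41945597 -36.70052415] [567.0427757   25.45538378]
[-0.0, -0.0, -0.0987] dr z 0.0
[-0.3738, -0.225, -0.0987] dr z 0.3438
[-0.5537, -0.4911, -0.0987] dr z 0.5984
```

send_rows(
  travel=[
    [0,0,-0.05],
    [0,0,-0.099],
    [-0.045,-0.04,-0.099],
    [-0.08,-0.07,-0.099],
    [-0.11,-0.1,-0.099],
    [-0.14,-0.125,-0.099],
    [-0.17,-0.15,-0.099],
    [-0.2,-0.175,-0.099],
    [-0.225,-0.2,-0.099],
    [-0.25,-0.22,-0.099],
  ],
  dr=[
    [0,0,0],
    [0,0,0],
    [0,0,0.03],
    [0,0,0.06],
    [0,0,0.09],
    [0,0,0.12],
    [0,0,0.16],
    [0,0,0.2],
    [0,0,0.24],
    [0,0,0.27],
  ],
  jaw=0.5,
)

```text
t: 1.1
position: [363.1, 338.6, 329.9]
eef_rot: [[-0.414, 0.91, -0.001], [0.91, 0.414, -0.0], [-0.0, -0.001, -1.0]]
force: [1.0, 0.3, 0.0]
grip_width: 42.8
gripper_force: 0.0
```

```bash
python3 - <<'E'
from h import *
st()
a=1.28;c,s=np.cos(a),np.sin(a);B=np.array([[-s,c,0],[c,s,0],[0,0,-1.]])
p=np.array([186.364,622.722,231.29])+B.T@np.array([-250,-220,-99]);a2=1.28-.27*np.pi;print(p,a2)
rows((*p,a2),[(576.3,-6.5,330,-.6),(576.3,-6.5,230,-.6)])
E
```

```text
t 1.1 pos [363.1 338.6 329.9] a 0.4269 tilt [-0.0005 -0.0003] F [1.  0.3 0. ] q [ 0.522 -0.191  1.825 -0.     1.509  0.095] w 42.8 stage [-200.3  370. ]
[362.79061895 340.27970833 330.29      ] 0.4317699835307558
[-0.4043, 0.0488, 0.0003] dr z 0.3284
[-0.4043, 0.0488, 0.1003] dr z 0.3284
```

send_rows(
  travel=[
    [-0.042,0.005,0],
    [-0.084,0.01,0],
    [-0.126,0.015,0],
    [-0.168,0.02,0],
    [-0.21,0.025,0],
    [-0.252,0.03,0],
    [-0.294,0.035,0],
    [-0.336,0.04,0],
    [-0.375,0.045,0],
    [-0.404,0.049,0],
  ],
  dr=[
    [0,0,0.03],
    [0,0,0.065],
    [0,0,0.1],
    [0,0,0.135],
    [0,0,0.17],
    [0,0,0.205],
    [0,0,0.24],
    [0,0,0.275],
    [0,0,0.305],
    [0,0,0.328],
  ],
)

```text
t: 2.1
position: [577.0, -8.3, 329.5]
eef_rot: [[0.568, 0.823, -0.001], [0.823, -0.568, 0.0], [-0.001, -0.001, -1.0]]
force: [0.7, 0.4, 0.5]
grip_width: 42.8
gripper_force: 0.0
```

send_rows(
  travel=[
    [0,0,0.05],
    [0,0,0.1],
    [0,0,0.1],
  ],
  dr=[
    [0,0,0],
    [0,0,0],
    [0,0,0],
  ],
)

```text
t: 2.4
position: [571.3, -5.4, 221.6]
eef_rot: [[0.564, 0.826, -0.016], [0.826, -0.564, 0.003], [-0.006, -0.015, -1.0]]
force: [-0.7, 0.4, -1.5]
grip_width: 42.6
gripper_force: 0.0
```

```bash
python3 - <<'E'
from h import *
st()
for n in("scene","top"):
    p,d=vision.capture(n); cv2.imwrite(f"pics/{n}1.png",p[:,:,::-1]); np.save(f"{n}_d1.npy",d)
# arm height above rack
d0=np.load("top_d0.npy");X=dpts("scene",d)if 0 else dpts("top",d)
E
```

```text
t 2.4 pos [571.3  -5.4 221.6] a -0.5994 tilt [-0.0163  0.0035] F [-0.7  0.4 -1.5] q [-0.208  0.081  1.761  0.     1.316  0.391] w 42.6 stage [ 1.7 22.2]
```

View pics/scene1.png

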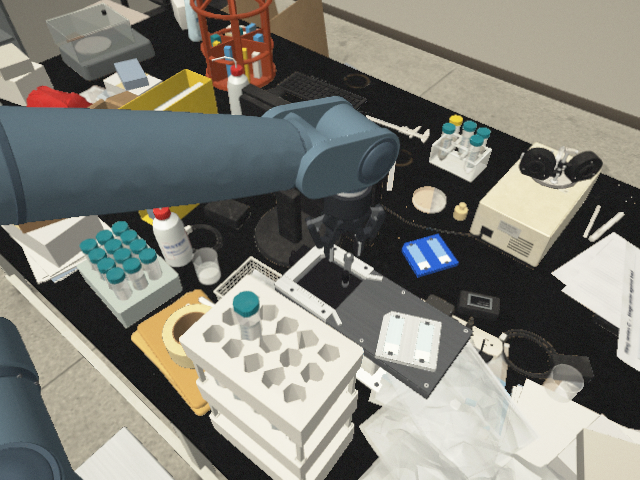

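The arm's forearm passes well above the rack, at about image row 110–220 in the scene view. The gripper is over the knob at about (345, 270).

send_rows(
  travel=[
    [0,0,0],
    [0,0,0.02],
    [0,0,0.04],
    [0,0,0.06],
    [0,0,0.075],
    [0,0,0.083],
    [0,0,0.083],
    [0,0,0.083],
  ],
  dr=[
    [0,0,0],
    [0,0,0],
    [0,0,0],
    [0,0,0],
    [0,0,0],
    [0,0,0],
    [0,0,0],
    [0,0,0],
  ],
)

```text
t: 3.3
position: [577.2, -6.3, 148.6]
eef_rot: [[0.563, 0.826, 0.002], [0.826, -0.563, -0.0], [0.001, 0.002, -1.0]]
force: [0.4, 0.4, 0.9]
grip_width: 42.9
gripper_force: 0.0
```

send_rows(
  travel=[
    [0,0,0],
    [0,0,0],
    [0,0,0],
    [0,0,0],
    [0,0,0],
    [0,0,0],
  ],
  dr=[
    [0,0,0],
    [0,0,0],
    [0,0,0],
    [0,0,0],
    [0,0,0],
    [0,0,0],
  ],
  jaw=0,
  force=20,
)

```text
t: 3.9
position: [577.0, -6.2, 148.2]
eef_rot: [[0.564, 0.826, 0.002], [0.826, -0.564, -0.0], [0.001, 0.002, -1.0]]
force: [-0.1, 0.2, 4.8]
grip_width: 12.8
gripper_force: 20.5
```

```bash
python3 - <<'E'
from h import *
st()
c=(576.3,-6.5,147,-.6)
rows(c,[(*knob(f),147,-.6) for f in np.linspace(.526,1.72,11)[1:]])
E
```

```text
t 3.9 pos [577.   -6.2 148.2] a -0.5987 tilt [ 0.0017 -0.0003] F [-0.1  0.2  4.8] q [-0.207  0.165  1.811  0.     1.164  0.391] w 12.8 stage [ 7.4 21.3]
[-0.0028, 0.0071, 0.0] dr z 0.0
[-0.0046, 0.0145, 0.0] dr z 0.0
[-0.0056, 0.0221, 0.0] dr z 0.0
[-0.0057, 0.0297, 0.0] dr z 0.0
[-0.0048, 0.0373, 0.0] dr z 0.0
[-0.0031, 0.0448, 0.0] dr z 0.0
[-0.0005, 0.0519, 0.0] dr z 0.0
[0.003, 0.0587, 0.0] dr z 0.0
[0.0072, 0.0651, 0.0] dr z 0.0
[0.0122, 0.0709, 0.0] dr z 0.0
```

Gripped (about 13 mm). Now I'll swing the clamp along its arc.

send_rows(
  travel=[
    [-0.0028,0.0071,0],
    [-0.0046,0.0145,0],
    [-0.0056,0.0221,0],
    [-0.0057,0.0297,0],
    [-0.0048,0.0373,0],
    [-0.0031,0.0448,0],
    [-0.0005,0.0519,0],
    [0.003,0.0587,0],
    [0.0072,0.0651,0],
    [0.0122,0.0709,0],
  ],
  dr=[
    [0,0,0],
    [0,0,0],
    [0,0,0],
    [0,0,0],
    [0,0,0],
    [0,0,0],
    [0,0,0],
    [0,0,0],
    [0,0,0],
    [0,0,0],
  ],
)

```text
t: 4.9
position: [641.2, -36.1, 147.3]
eef_rot: [[0.563, 0.826, -0.003], [0.826, -0.563, -0.0], [-0.002, -0.002, -1.0]]
force: [-3.5, 1.8, 4.7]
grip_width: 13.0
gripper_force: 21.4
```

send_rows(
  travel=[
    [0,0,0],
    [0,0,0],
    [0,0,0],
    [0,0,0],
  ],
  dr=[
    [0,0,0],
    [0,0,0],
    [0,0,0],
    [0,0,0],
  ],
  jaw=0.45,
)

```text
t: 5.3
position: [641.3, -36.0, 146.9]
eef_rot: [[0.564, 0.826, -0.001], [0.826, -0.564, 0.0], [-0.0, -0.001, -1.0]]
force: [-0.2, -0.3, -0.8]
grip_width: 38.6
gripper_force: 0.0
```

send_rows(
  travel=[
    [0,0,-0.03],
    [0,0,-0.07],
    [0,0,-0.1],
    [0,0,-0.1],
  ],
  dr=[
    [0,0,0],
    [0,0,0],
    [0,0,0],
    [0,0,0],
  ],
)

```text
t: 5.7
position: [644.3, -36.6, 253.6]
eef_rot: [[0.563, 0.826, 0.01], [0.826, -0.564, -0.002], [0.004, 0.01, -1.0]]
force: [0.3, 0.3, 0.0]
grip_width: 38.5
gripper_force: 0.0
```

```bash
python3 - <<'E'
from h import *
st()
E
```

```text
t 5.7 pos [644.3 -36.6 253.6] a -0.5987 tilt [ 0.0101 -0.0024] F [0.3 0.3 0. ] q [-0.232  0.211  1.557  0.     1.364  0.367] w 38.5 stage [ 74.2 -10.2]
```

The clamp is clear and the forces were low. Next I'll go over the free part of the apron to measure the tip height with the jaw at 0.6, and re-measure the carrier.

```bash
python3 - <<'E'
from h import *
c=(640.3,-36.5,247,-.6)
w=s2w(0,-42);print(w)
rows(c,[(*w,200,.018),(*w,140,.018),(*w,134,.018)])
Cc=np.array([onz("top",[q],138)[0][:2] for q in c2([(638,155),(718,328),(530,412),(463,263)])])
for i,j in((0,1),(1,2),(2,3)):
    v=Cc[j]-Cc[i];print(np.hypot(*v),np.arctan2(v[1],v[0]))
E
```

```text
[570.75595918 -69.69319618]
[-0.0667, -0.0387, 0.047] dr z -0.1967
[-0.0667, -0.0387, 0.107] dr z -0.1967
[-0.0667, -0.0387, 0.113] dr z -0.1967
94.98915883554251 -2.699935004189813
104.66044821573941 1.996978628824422
80.47282615483108 0.4366386194975201
```

send_rows(
  travel=[
    [-0.015,-0.009,0.0],
    [-0.03,-0.018,0.0],
    [-0.045,-0.027,0.0],
    [-0.058,-0.034,0.01],
    [-0.067,-0.039,0.03],
    [-0.067,-0.039,0.06],
    [-0.067,-0.039,0.09],
    [-0.067,-0.039,0.107],
    [-0.067,-0.039,0.113],
    [-0.067,-0.039,0.113],
  ],
  dr=[
    [0,0,-0.04],
    [0,0,-0.08],
    [0,0,-0.12],
    [0,0,-0.16],
    [0,0,-0.197],
    [0,0,-0.197],
    [0,0,-0.197],
    [0,0,-0.197],
    [0,0,-0.197],
    [0,0,-0.197],
  ],
  jaw=0.6,
)

```text
t: 6.7
position: [570.9, -69.1, 132.9]
eef_rot: [[-0.02, 1.0, -0.003], [1.0, 0.02, 0.001], [0.001, -0.002, -1.0]]
force: [-0.1, 0.2, 0.1]
grip_width: 51.3
gripper_force: 0.0
```

send_rows(
  travel=[
    [0,0,0.001],
    [0,0,0.002],
    [0,0,0.003],
    [0,0,0.004],
    [0,0,0.004],
    [0,0,0.004],
  ],
  dr=[
    [0,0,0],
    [0,0,0],
    [0,0,0],
    [0,0,0],
    [0,0,0],
    [0,0,0],
  ],
)

```text
t: 7.3
position: [571.9, -69.4, 130.4]
eef_rot: [[-0.02, 1.0, 0.0], [1.0, 0.02, -0.0], [-0.0, 0.0, -1.0]]
force: [1.7, 0.3, -0.6]
grip_width: 51.3
gripper_force: 0.0
```

send_rows(
  travel=[
    [0,0,0.001],
    [0,0,0.002],
    [0,0,0.003],
    [0,0,0.003],
    [0,0,0.003],
  ],
  dr=[
    [0,0,0],
    [0,0,0],
    [0,0,0],
    [0,0,0],
    [0,0,0],
  ],
)

```text
t: 7.8
position: [571.8, -69.4, 127.2]
eef_rot: [[-0.02, 1.0, -0.0], [1.0, 0.02, 0.0], [0.0, -0.0, -1.0]]
force: [-0.1, -0.2, -0.6]
grip_width: 51.1
gripper_force: 0.0
```

```bash
python3 - <<'E'
from h import *
st()
E
```

```text
t 7.8 pos [571.8 -69.4 127.2] a 0.0202 tilt [-0.0002  0.    ] F [-0.1 -0.2 -0.6] q [-0.317  0.191  1.824 -0.     1.127 -0.338] w 51.1 stage [  1.  -41.7]
```

send_rows(
  travel=[
    [0,0,0.001],
    [0,0,0.002],
    [0,0,0.002],
    [0,0,0.002],
  ],
  dr=[
    [0,0,0],
    [0,0,0],
    [0,0,0],
    [0,0,0],
  ],
)

```text
t: 8.2
position: [571.8, -69.4, 125.2]
eef_rot: [[-0.02, 1.0, -0.0], [1.0, 0.02, 0.0], [0.0, -0.0, -1.0]]
force: [-0.3, -0.4, 0.4]
grip_width: 51.3
gripper_force: 0.0
```

send_rows(
  travel=[
    [0,0,0.001],
    [0,0,0.001],
    [0,0,0.002],
    [0,0,0.002],
  ],
  dr=[
    [0,0,0],
    [0,0,0],
    [0,0,0],
    [0,0,0],
  ],
)

```text
t: 8.6
position: [571.7, -69.4, 123.1]
eef_rot: [[-0.02, 1.0, -0.0], [1.0, 0.02, 0.0], [0.0, -0.0, -1.0]]
force: [-0.3, -0.6, 1.2]
grip_width: 51.0
gripper_force: 0.0
```

send_rows(
  travel=[
    [0,0,0.001],
    [0,0,0.001],
    [0,0,0.001],
  ],
  dr=[
    [0,0,0],
    [0,0,0],
    [0,0,0],
  ],
)

```text
t: 8.9
position: [572.0, -69.4, 122.8]
eef_rot: [[-0.02, 1.0, 0.0], [1.0, 0.02, -0.0], [-0.0, 0.0, -1.0]]
force: [-2.8, 0.5, 4.6]
grip_width: 50.9
gripper_force: 2.2
```

```bash
python3 - <<'E'
from h import *
st()
X=dpts("top",np.load("top_d0.npy"))
for y in range(-360,-240,20):
    m=(X[...,0]>480)&(X[...,0]<660)&(X[...,1]>y)&(X[...,1]<y+20); print(y,X[m][:,2].max().round())
s=sensors.read_state(); w=s2w(-8,-229)
rows((*s['position'],.018),[(*w,165,.018),(*w,127.2,.018)])
E
```

```text
t 8.9 pos [572.  -69.4 122.8] a 0.0203 tilt [ 0.0002 -0.0001] F [-2.8  0.5  4.6] q [-0.317  0.197  1.826 -0.     1.118 -0.338] w 50.9 stage [  1.2 -41.7]
-360 100.0
-340 103.0
-320 109.0
-300 112.0
-280 108.0
-260 132.0
[-0.1873, -0.0092, -0.0422] dr z 0.0
[-0.1873, -0.0092, -0.0044] dr z 0.0
```

send_rows(
  travel=[
    [0,0,-0.04],
    [-0.045,-0.002,-0.045],
    [-0.09,-0.004,-0.045],
    [-0.135,-0.007,-0.045],
    [-0.175,-0.009,-0.045],
    [-0.187,-0.009,-0.045],
    [-0.187,-0.009,-0.03],
    [-0.187,-0.009,-0.01],
    [-0.187,-0.009,-0.003],
    [-0.187,-0.009,-0.003],
  ],
  dr=[
    [0,0,0],
    [0,0,0],
    [0,0,0],
    [0,0,0],
    [0,0,0],
    [0,0,0],
    [0,0,0],
    [0,0,0],
    [0,0,0],
    [0,0,0],
  ],
)

```text
t: 9.9
position: [566.2, -254.6, 123.9]
eef_rot: [[-0.022, 1.0, -0.002], [1.0, 0.022, 0.002], [0.002, -0.002, -1.0]]
force: [0.0, -0.4, 0.2]
grip_width: 51.3
gripper_force: 0.0
```

```bash
python3 - <<'E'
from h import *
st()
E
```

```text
t 9.9 pos [ 566.2 -254.6  123.9] a 0.0219 tilt [-0.0021  0.0017] F [ 0.  -0.4  0.2] q [-0.605  0.294  1.707  0.     1.144 -0.627] w 51.3 stage [  -7.9 -226.8]
```

send_rows(
  travel=[
    [0.004,0,0],
    [0.008,0,0],
    [0.012,0,0],
    [0.017,0,0],
    [0.022,0,0],
    [0.027,0,0],
    [0.032,0,0],
    [0.037,0,0],
    [0.042,0,0],
    [0.045,0,0],
  ],
  dr=[
    [0,0,0],
    [0,0,0],
    [0,0,0],
    [0,0,0],
    [0,0,0],
    [0,0,0],
    [0,0,0],
    [0,0,0],
    [0,0,0],
    [0,0,0],
  ],
)

```text
t: 10.9
position: [565.7, -211.1, 125.3]
eef_rot: [[-0.02, 1.0, -0.0], [1.0, 0.02, -0.0], [-0.0, -0.0, -1.0]]
force: [-0.3, -0.8, -0.6]
grip_width: 51.3
gripper_force: 0.6
```

```bash
python3 - <<'E'
from h import *
st()
p,d=vision.capture("scene"); cv2.imwrite("pics/s2.png",cv2.resize(p[200:400,260:480,::-1],None,fx=3.5,fy=3,interpolation=cv2.INTER_CUBIC)); cv2.imwrite("pics/s2full.png",p[:,:,::-1])
E
```

```text
t 10.9 pos [ 565.7 -211.1  125.3] a 0.0205 tilt [-0.0001 -0.    ] F [-0.3 -0.8 -0.6] q [-0.545  0.254  1.753 -0.     1.135 -0.565] w 51.3 stage [  -7.6 -183.2]
```

View pics/s2.png

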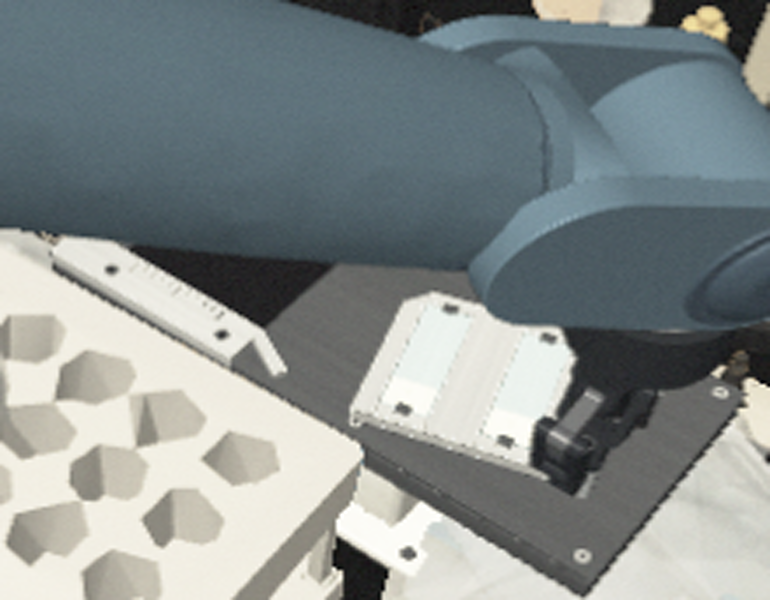

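The carrier (front −x corner near crop (353,412), cut corner near (405,300)) has turned part of the way, with the −x finger at its rear corner.

```bash
cat >> h.py <<'E'
def cs(x): return (np.float64(x)+.5)/[3.5,3]-.5+[260,200]
E
python3 - <<'E'
from h import *
C=onz("scene",cs([(353,412),(546,472),(405,302),(432,292)]),138)
S=np.array([w2s(q) for q in C]);print(S.round(1))
v=S[0]-S[1];print(np.hypot(*v),"ang from edge",np.arctan2(-v[0],v[1])); v=S[2]-S[0];print(np.hypot(*v),np.arctan2(v[1],v[0]))
E
```

```text
[[ -71.3  -75.6]
 [ -42.9 -171.8]
 [   9.5  -50.9]
 [  24.9  -57.7]]
100.2727594877897 ang from edge 0.286954278018957
84.53952450925948 0.29693002361613824
```

Rotation is about 0.29, centre about (−10, −112). Pushing +x on the near side next to the front corner will both turn it clockwise and centre it. I'll back off, close the jaws and go round.

```bash
python3 - <<'E'
from h import *
s=sensors.read_state()
rows((*s['position'][:2],125,.02),[(*s2w(-92,-89),z,.02) for z in(170,128)])
E
```

```text
[0.0941, -0.0842, -0.045] dr z 0.0
[0.0941, -0.0842, -0.003] dr z 0.0
```

send_rows(
  travel=[
    [-0.008,0,0],
    [-0.014,0,-0.01],
    [-0.014,0,-0.03],
    [-0.014,0,-0.05],
    [-0.014,0,-0.05],
  ],
  dr=[
    [0,0,0],
    [0,0,0],
    [0,0,0],
    [0,0,0],
    [0,0,0],
  ],
)

```text
t: 11.45
position: [568.0, -227.5, 179.6]
eef_rot: [[-0.019, 1.0, 0.006], [1.0, 0.019, -0.004], [-0.004, 0.006, -1.0]]
force: [-0.4, -0.1, 0.1]
grip_width: 51.3
gripper_force: 0.0
```

send_rows(
  travel=[
    [0.03,-0.024,0],
    [0.06,-0.048,0],
    [0.09,-0.07,0],
    [0.108,-0.084,0],
    [0.108,-0.084,0],
    [0.108,-0.084,0.015],
    [0.108,-0.084,0.03],
    [0.108,-0.084,0.043],
    [0.108,-0.084,0.047],
    [0.108,-0.084,0.047],
  ],
  dr=[
    [0,0,0],
    [0,0,0],
    [0,0,0],
    [0,0,0],
    [0,0,0],
    [0,0,0],
    [0,0,0],
    [0,0,0],
    [0,0,0],
    [0,0,0],
  ],
  jaw=0,
)

```text
t: 12.45
position: [479.6, -119.5, 127.5]
eef_rot: [[-0.02, 1.0, -0.002], [1.0, 0.02, 0.001], [0.001, -0.002, -1.0]]
force: [1.2, -0.4, -0.3]
grip_width: 0.3
gripper_force: 0.0
```

```bash
python3 - <<'E'
from h import *
st()
E
```

```text
t 12.45 pos [ 479.6 -119.5  127.5] a 0.0197 tilt [-0.0015  0.0007] F [ 1.2 -0.4 -0.3] q [-0.474  0.003  2.027 -0.     1.113 -0.494] w 0.3 stage [-92.1 -90.1]
```

send_rows(
  travel=[
    [0.0,0.004,0],
    [0.0,0.008,0],
    [0.001,0.012,0],
    [0.003,0.015,0],
    [0.005,0.018,0],
    [0.007,0.021,0],
    [0.009,0.024,0],
    [0.01,0.026,0],
    [0.01,0.026,0],
  ],
  dr=[
    [0,0,0],
    [0,0,0],
    [0,0,0],
    [0,0,0],
    [0,0,0],
    [0,0,0],
    [0,0,0],
    [0,0,0],
    [0,0,0],
  ],
)

```text
t: 13.35
position: [505.9, -108.5, 128.4]
eef_rot: [[-0.021, 1.0, 0.0], [1.0, 0.021, 0.0], [0.0, 0.0, -1.0]]
force: [-0.7, -0.1, 2.4]
grip_width: 0.0
gripper_force: 1.1
```

```bash
python3 - <<'E'
from h import *
st()
p,d=vision.capture("scene"); cv2.imwrite("pics/s3.png",cv2.resize(p[200:400,260:480,::-1],None,fx=3.5,fy=3,interpolation=cv2.INTER_CUBIC))
E
```

```text
t 13.35 pos [ 505.9 -108.5  128.4] a 0.0205 tilt [0.0003 0.0002] F [-0.7 -0.1  2.4] q [-0.431  0.056  1.971  0.     1.114 -0.451] w 0.0 stage [-65.5 -79.6]
```

View pics/s3.png

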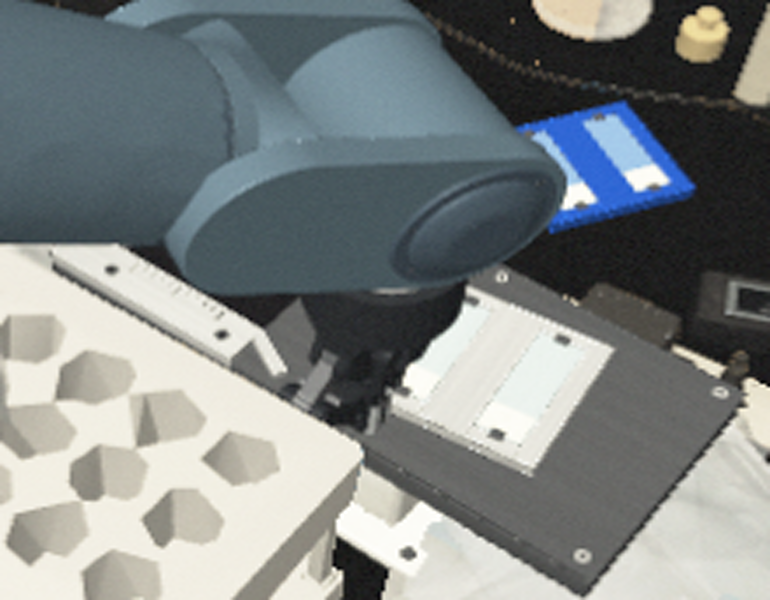

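The rear corners are visible at about (612,347) and (531,466).

```bash
python3 - <<'E'
from h import *
S=np.array([w2s(q) for q in onz("scene",cs([(612,347),(531,466)]),138)]);print(S.round(1))
v=S[0]-S[1];a=np.arctan2(v[1],v[0]);print(np.hypot(*v),a)
print("ctr",S.mean(0)+52*np.array([-np.sin(a),np.cos(a)]))
E
```

```text
[[  50.8 -153.4]
 [ -44.4 -164.1]]
95.74977238081307 0.11143223174590912
ctr [  -2.55539512 -107.07465833]
```

send_rows(
  travel=[
    [0,-0.006,0],
    [0,-0.012,0],
    [0,-0.012,-0.02],
    [0,-0.012,-0.045],
    [-0.03,0.01,-0.045],
    [-0.065,0.035,-0.045],
    [-0.1,0.06,-0.045],
    [-0.108,0.065,-0.045],
    [-0.108,0.065,-0.045],
  ],
  dr=[
    [0,0,0],
    [0,0,0],
    [0,0,0],
    [0,0,0],
    [0,0,0],
    [0,0,0],
    [0,0,0],
    [0,0,0],
    [0,0,0],
  ],
  jaw=0.6,
)

```text
t: 14.3
position: [572.7, -216.5, 172.8]
eef_rot: [[-0.018, 1.0, -0.0], [1.0, 0.018, 0.0], [0.0, -0.0, -1.0]]
force: [-0.2, 0.3, -0.5]
grip_width: 51.2
gripper_force: 0.0
```

send_rows(
  travel=[
    [0,0,0.015],
    [0,0,0.03],
    [0,0,0.044],
    [0,0,0.048],
    [0,0,0.048],
    [0,0,0.048],
  ],
  dr=[
    [0,0,0],
    [0,0,0],
    [0,0,0],
    [0,0,0],
    [0,0,0],
    [0,0,0],
  ],
)

```text
t: 14.9
position: [572.7, -215.1, 125.1]
eef_rot: [[-0.021, 1.0, -0.0], [1.0, 0.021, 0.0], [0.0, -0.0, -1.0]]
force: [1.1, -0.7, -0.8]
grip_width: 51.3
gripper_force: 0.0
```

```bash
python3 - <<'E'
from h import *
st()
E
```

```text
t 14.9 pos [ 572.7 -215.1  125.1] a 0.0205 tilt [-0.0001  0.0001] F [ 1.1 -0.7 -0.8] q [-0.544  0.272  1.732  0.     1.138 -0.565] w 51.3 stage [  -0.7 -187.4]
```

send_rows(
  travel=[
    [0.007,0,0],
    [0.014,0,0],
    [0.021,0,0],
    [0.028,0,0],
    [0.035,0,0],
    [0.042,0,0],
    [0.048,0,0],
    [0.054,0,0],
    [0.06,0,0],
    [0.064,0,0],
  ],
  dr=[
    [0,0,0],
    [0,0,0],
    [0,0,0],
    [0,0,0],
    [0,0,0],
    [0,0,0],
    [0,0,0],
    [0,0,0],
    [0,0,0],
    [0,0,0],
  ],
)

```text
t: 15.9
position: [571.6, -151.0, 125.5]
eef_rot: [[-0.02, 1.0, 0.0], [1.0, 0.02, -0.0], [-0.0, 0.0, -1.0]]
force: [-0.1, -2.3, 1.7]
grip_width: 51.2
gripper_force: 1.1
```

send_rows(
  travel=[
    [0.004,0,0],
    [0.008,0,0],
    [0.012,0,0],
    [0.016,0,0],
    [0.02,0,0],
    [0.024,0,0],
    [0.028,0,0],
    [0.032,0,0],
    [0.036,0,0],
    [0.04,0,0],
  ],
  dr=[
    [0,0,0],
    [0,0,0],
    [0,0,0],
    [0,0,0],
    [0,0,0],
    [0,0,0],
    [0,0,0],
    [0,0,0],
    [0,0,0],
    [0,0,0],
  ],
)

```text
t: 16.9
position: [570.3, -110.8, 124.9]
eef_rot: [[-0.021, 1.0, -0.001], [1.0, 0.021, 0.0], [0.0, -0.001, -1.0]]
force: [-1.2, -2.5, 0.7]
grip_width: 51.1
gripper_force: 1.4
```

```bash
python3 - <<'E'
from h import *
st()
p,d=vision.capture("scene"); cv2.imwrite("pics/s4.png",cv2.resize(p[200:400,260:480,::-1],None,fx=3.5,fy=3,interpolation=cv2.INTER_CUBIC))
E
```

```text
t 16.9 pos [ 570.3 -110.8  124.9] a 0.0207 tilt [-0.0012  0.0003] F [-1.2 -2.5  0.7] q [-0.387  0.206  1.812 -0.     1.125 -0.408] w 51.1 stage [ -1.2 -83.1]
```

View pics/s4.png

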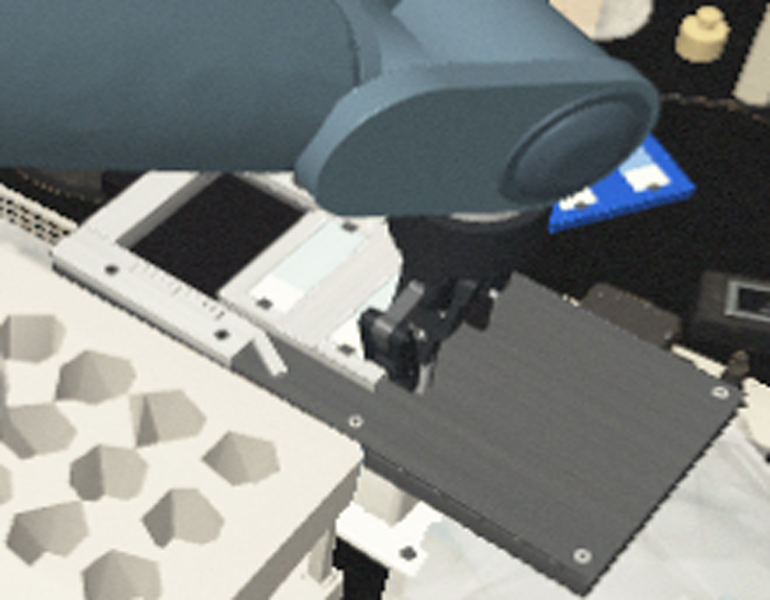

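The carrier is square in the mouth (front edge around (220,290)–(300,215)) and entering the nest straight. I'll keep pushing.

send_rows(
  travel=[
    [0.006,0,0],
    [0.012,0,0],
    [0.018,0,0],
    [0.024,0,0],
    [0.03,0,0],
    [0.036,0,0],
    [0.042,0,0],
    [0.047,0,0],
    [0.052,0,0],
    [0.056,0,0],
  ],
  dr=[
    [0,0,0],
    [0,0,0],
    [0,0,0],
    [0,0,0],
    [0,0,0],
    [0,0,0],
    [0,0,0],
    [0,0,0],
    [0,0,0],
    [0,0,0],
  ],
)

```text
t: 17.95
position: [569.4, -54.8, 125.1]
eef_rot: [[-0.02, 1.0, -0.0], [1.0, 0.02, 0.0], [0.0, -0.0, -1.0]]
force: [-0.2, -1.2, -1.3]
grip_width: 51.4
gripper_force: 0.6
```

send_rows(
  travel=[
    [0.002,0,0],
    [0.004,0,0],
    [0.006,0,0],
    [0.008,0,0],
    [0.01,0,0],
    [0.012,0,0],
    [0.014,0,0],
    [0.014,0,0],
  ],
  dr=[
    [0,0,0],
    [0,0,0],
    [0,0,0],
    [0,0,0],
    [0,0,0],
    [0,0,0],
    [0,0,0],
    [0,0,0],
  ],
)

```text
t: 18.75
position: [569.3, -41.1, 125.4]
eef_rot: [[-0.02, 1.0, 0.0], [1.0, 0.02, 0.0], [0.0, 0.0, -1.0]]
force: [-0.1, -1.2, 0.0]
grip_width: 51.1
gripper_force: 0.0
```

```bash
python3 - <<'E'
from h import *
st()
p,d=vision.capture("scene"); cv2.imwrite("pics/s5.png",cv2.resize(p[200:400,260:480,::-1],None,fx=3.5,fy=3,interpolation=cv2.INTER_CUBIC))
X=dpts("scene",d); uv=proj("scene",[(*s2w(-44,y),132) for y in (15,30,53,75,100)]).round().astype(int)
print([X[v,u].round(1) for u,v in uv], X[int(proj("scene",[(*s2w(-62,53),132)])[0][1]),int(proj("scene",[(*s2w(-62,53),132)])[0][0])])
E
```

```text
t 18.75 pos [569.3 -41.1 125.4] a 0.0204 tilt [0.0001 0.0004] F [-0.1 -1.2  0. ] q [-0.271  0.182  1.838  0.     1.121 -0.291] w 51.1 stage [ -1.  -13.4]
[array([524.1, -14.7, 135.2]), array([5.243e+02, 1.000e-01, 1.343e+02]), array([523.1,  24. , 133.4]), array([524.8,  46. , 131.6]), array([527. ,  74.2, 127.6])] [508.92723426  26.9630854  129.58131641]
```

The carrier is tilted, with its front down and its rear edge still on the step (about 2–4 mm to go). I'll ease it in.

send_rows(
  travel=[
    [0.001,0,0],
    [0.002,0,0],
    [0.003,0,0],
    [0.003,0,0],
  ],
  dr=[
    [0,0,0],
    [0,0,0],
    [0,0,0],
    [0,0,0],
  ],
)

```text
t: 19.2
position: [569.2, -38.4, 125.3]
eef_rot: [[-0.02, 1.0, 0.0], [1.0, 0.02, -0.0], [-0.0, 0.0, -1.0]]
force: [-0.3, -0.4, -0.6]
grip_width: 51.2
gripper_force: 0.5
```

send_rows(
  travel=[
    [0.0005,0,0],
    [0.001,0,0],
    [0.001,0,0],
  ],
  dr=[
    [0,0,0],
    [0,0,0],
    [0,0,0],
  ],
)

```text
t: 19.5
position: [569.2, -37.9, 125.3]
eef_rot: [[-0.02, 1.0, -0.0], [1.0, 0.02, -0.001], [-0.001, -0.0, -1.0]]
force: [-1.2, -3.6, -0.3]
grip_width: 51.3
gripper_force: 2.0
```

```bash
cat >> h.py <<'E'
def tiltcheck():
    p,d=vision.capture("scene"); X=dpts("scene",d)
    def zz(x,y):
        u,v=proj("scene",[(*s2w(x,y),132)])[0].round().astype(int); return round(float(np.median(X[v-1:v+2,u-1:u+2,2])),1)
    print("carrier x-44",[zz(-44,y) for y in(8,15,30,53,75,98)],"rail",[zz(-60,y) for y in(10,30,53,75,98)]); return p
E
python3 - <<'E'
from h import *
st(); tiltcheck()
E
```

```text
t 19.5 pos [569.2 -37.9 125.3] a 0.0203 tilt [-0.    -0.001] F [-1.2 -3.6 -0.3] q [-2.650e-01  1.810e-01  1.839e+00 -1.000e-03  1.121e+00 -2.850e-01] w 51.3 stage [ -1.  -10.2]
carrier x-44 [131.0, 131.2, 130.3, 131.0, 130.8, 130.3] rail [131.2, 132.4, 130.2, 130.7, 131.0]
```

It dropped in: the top is level with the rails and flat. I'll back off and return to the knob.

send_rows(
  travel=[
    [-0.008,0,0],
    [-0.016,0,0],
    [-0.016,0,-0.03],
    [-0.016,0,-0.07],
    [-0.016,0,-0.1],
    [-0.016,0,-0.1],
  ],
  dr=[
    [0,0,0],
    [0,0,0],
    [0,0,0],
    [0,0,0],
    [0,0,0],
    [0,0,0],
  ],
  jaw=0.45,
)

```text
t: 20.15
position: [572.4, -54.5, 231.2]
eef_rot: [[-0.02, 1.0, 0.01], [1.0, 0.02, -0.002], [-0.002, 0.01, -1.0]]
force: [1.1, -0.6, 0.6]
grip_width: 38.0
gripper_force: 0.0
```

```bash
python3 - <<'E'
from h import *
st(); tiltcheck(); s=sensors.read_state()
print(knob(1.72)); c=(*s['position'][:2],225,.0203)
rows(c,[(*knob(1.72),225,-.6),(*knob(1.72),148,-.6)])
E
```

```text
t 20.15 pos [572.4 -54.5 231.2] a 0.0199 tilt [ 0.0099 -0.0022] F [ 1.1 -0.6  0.6] q [-2.920e-01  6.500e-02  1.760e+00  1.000e-03  1.307e+00 -3.120e-01] w 38.0 stage [  1.9 -26.8]
carrier x-44 [130.4, 130.3, 130.8, 130.3, 130.9, 132.0] rail [130.8, 131.6, 130.4, 131.2, 131.1]
[641.68365112 -36.50013456]
[0.0161, 0.0711, 0.0] dr z 0.1974
[0.0161, 0.0711, 0.077] dr z 0.1974
```

send_rows(
  travel=[
    [0.004,0.018,0],
    [0.008,0.036,0],
    [0.012,0.054,0],
    [0.016,0.073,0],
    [0.016,0.073,0],
    [0.016,0.073,0],
    [0.016,0.073,0],
  ],
  dr=[
    [0,0,0.04],
    [0,0,0.08],
    [0,0,0.12],
    [0,0,0.16],
    [0,0,0.197],
    [0,0,0.197],
    [0,0,0.197],
  ],
)

```text
t: 20.9
position: [641.4, -36.0, 223.7]
eef_rot: [[0.562, 0.827, -0.003], [0.827, -0.562, 0.001], [-0.001, -0.003, -1.0]]
force: [0.1, -0.1, 0.2]
grip_width: 38.8
gripper_force: 0.0
```

```bash
python3 - <<'E'
from h import *
st(); s=sensors.read_state()
rows((*s['position'][:2],225,-.6),[(*knob(1.72),225,-.6)])
p,d=vision.capture("top"); cv2.imwrite("pics/t3.png",cv2.resize(p[225:350,300:500,::-1],None,fx=4,fy=4,interpolation=cv2.INTER_CUBIC))
E
```

```text
t 20.9 pos [641.4 -36.  223.7] a -0.5965 tilt [-0.0025  0.0008] F [ 0.1 -0.1  0.2] q [-0.232  0.236  1.583  0.     1.325  0.364] w 38.8 stage [71.2 -9.5]
[-0.0003, 0.0006, 0.0] dr z 0.0
```

View pics/t3.png

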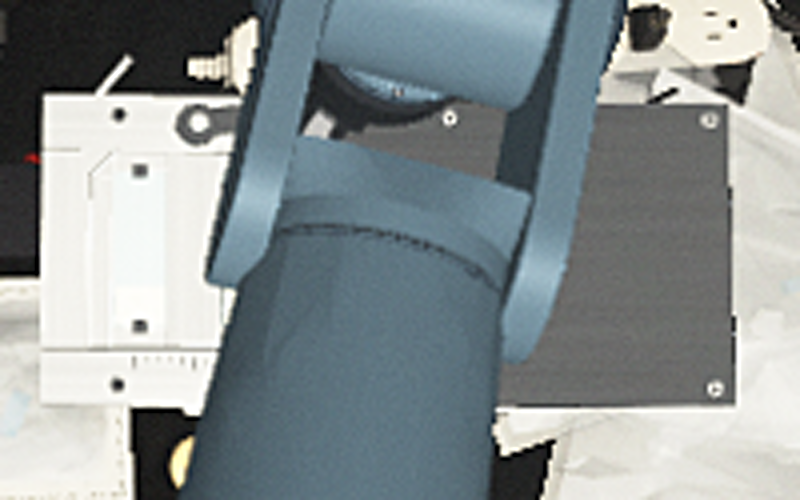

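The carrier sits in the nest with its cut corner at the filled corner (about (95,165)), and the arm lies along the rail. I'll descend and grip the knob.

send_rows(
  travel=[
    [0,0,0.025],
    [0,0,0.05],
    [0,0,0.07],
    [0,0,0.077],
    [0,0,0.077],
    [0,0,0.077],
  ],
  dr=[
    [0,0,0],
    [0,0,0],
    [0,0,0],
    [0,0,0],
    [0,0,0],
    [0,0,0],
  ],
)

```text
t: 21.55
position: [642.7, -36.2, 149.5]
eef_rot: [[0.563, 0.826, 0.002], [0.826, -0.563, -0.0], [0.001, 0.002, -1.0]]
force: [1.2, 1.2, 0.4]
grip_width: 38.5
gripper_force: 0.0
```

send_rows(
  travel=[
    [0,0,0],
    [0,0,0],
    [0,0,0],
    [0,0,0],
    [0,0,0],
  ],
  dr=[
    [0,0,0],
    [0,0,0],
    [0,0,0],
    [0,0,0],
    [0,0,0],
  ],
  jaw=0,
  force=20,
)

```text
t: 22.05
position: [642.9, -36.1, 149.7]
eef_rot: [[0.563, 0.826, 0.002], [0.826, -0.563, -0.0], [0.001, 0.002, -1.0]]
force: [-1.2, -0.0, 5.9]
grip_width: 13.0
gripper_force: 20.7
```

```bash
python3 - <<'E'
from h import *
st()
rows((*knob(1.72),148,-.6),[(*knob(f),148,-.6) for f in np.linspace(1.72,0,19)[1:]])
E
```

```text
t 22.05 pos [642.9 -36.1 149.7] a -0.5985 tilt [ 0.0021 -0.0004] F [-1.2 -0.   5.9] q [-0.232  0.31   1.634  0.     1.195  0.367] w 13.0 stage [72.8 -9.7]
[-0.004, -0.0046, 0.0] dr z 0.0
[-0.0076, -0.0096, 0.0] dr z 0.0
[-0.0107, -0.0148, 0.0] dr z 0.0
[-0.0132, -0.0204, 0.0] dr z 0.0
[-0.0153, -0.0262, 0.0] dr z 0.0
[-0.0167, -0.0321, 0.0] dr z 0.0
[-0.0176, -0.0381, 0.0] dr z 0.0
[-0.0179, -0.0442, 0.0] dr z 0.0
[-0.0177, -0.0504, 0.0] dr z 0.0
[-0.0168, -0.0564, 0.0] dr z 0.0
[-0.0154, -0.0624, 0.0] dr z 0.0
[-0.0134, -0.0681, 0.0] dr z 0.0
[-0.0108, -0.0737, 0.0] dr z 0.0
[-0.0078, -0.079, 0.0] dr z 0.0
[-0.0042, -0.084, 0.0] dr z 0.0
[-0.0002, -0.0886, 0.0] dr z 0.0
[0.0042, -0.0928, 0.0] dr z 0.0
[0.009, -0.0966, 0.0] dr z 0.0
```

send_rows(
  travel=[
    [-0.004,-0.0046,0],
    [-0.0076,-0.0096,0],
    [-0.0107,-0.0148,0],
    [-0.0132,-0.0204,0],
    [-0.0153,-0.0262,0],
    [-0.0167,-0.0321,0],
    [-0.0176,-0.0381,0],
    [-0.0179,-0.0442,0],
    [-0.0177,-0.0504,0],
    [-0.0168,-0.0564,0],
  ],
  dr=[
    [0,0,0],
    [0,0,0],
    [0,0,0],
    [0,0,0],
    [0,0,0],
    [0,0,0],
    [0,0,0],
    [0,0,0],
    [0,0,0],
    [0,0,0],
  ],
)

```text
t: 23.05
position: [586.2, -19.2, 149.2]
eef_rot: [[0.564, 0.826, 0.002], [0.826, -0.564, -0.002], [-0.001, 0.003, -1.0]]
force: [0.7, -3.4, 5.7]
grip_width: 12.9
gripper_force: 22.4
```

send_rows(
  travel=[
    [0.0014,-0.006,0],
    [0.0034,-0.0117,0],
    [0.006,-0.0173,0],
    [0.009,-0.0226,0],
    [0.0126,-0.0276,0],
    [0.0166,-0.0322,0],
    [0.021,-0.0364,0],
    [0.0258,-0.0402,0],
    [0.0267,-0.041,0],
    [0.0267,-0.041,0],
  ],
  dr=[
    [0,0,0],
    [0,0,0],
    [0,0,0],
    [0,0,0],
    [0,0,0],
    [0,0,0],
    [0,0,0],
    [0,0,0],
    [0,0,0],
    [0,0,0],
  ],
)

```text
t: 24.05
position: [567.7, 25.0, 148.7]
eef_rot: [[0.563, 0.826, 0.001], [0.826, -0.563, -0.005], [-0.004, 0.004, -1.0]]
force: [2.6, -10.9, 4.4]
grip_width: 12.9
gripper_force: 21.9
```

```bash
python3 - <<'E'
from h import *
st(); print(knob(0))
s=sensors.read_state();q=w2s(s['position'])-[62,53.2];print("phi",np.arctan2(-q[1],-q[0]),np.hypot(*q))
E
```

```text
t 24.05 pos [567.7  25.  148.7] a -0.5981 tilt [ 0.0011 -0.0053] F [  2.6 -10.9   4.4] q [-0.153  0.145  1.833 -0.006  1.162  0.447] w 12.9 stage [-1.4 52.7]
[567.0427757   25.45538378]
phi 0.007763964920252805 63.37413614928976
```

It is against its stop (−11 N along y). I'll release, lift and check.

send_rows(
  travel=[
    [0,0,0],
    [0,0,0],
    [0,0,0],
    [0,0,0],
    [0,0,0],
  ],
  dr=[
    [0,0,0],
    [0,0,0],
    [0,0,0],
    [0,0,0],
    [0,0,0],
  ],
  jaw=0.45,
)

```text
t: 24.55
position: [566.9, 27.5, 147.9]
eef_rot: [[0.563, 0.826, -0.001], [0.826, -0.563, 0.0], [-0.0, -0.001, -1.0]]
force: [0.0, -0.1, 0.7]
grip_width: 38.0
gripper_force: 0.0
```

send_rows(
  travel=[
    [0,0,-0.02],
    [0,0,-0.05],
    [0,0,-0.09],
    [0,0,-0.13],
    [0,0,-0.17],
    [0.04,0,-0.17],
    [0.08,0,-0.17],
    [0.12,0,-0.17],
    [0.16,0,-0.17],
    [0.2,0,-0.17],
  ],
  dr=[
    [0,0,0],
    [0,0,0],
    [0,0,0],
    [0,0,0],
    [0,0,0],
    [0,0,0],
    [0,0,0],
    [0,0,0],
    [0,0,0],
    [0,0,0],
  ],
)

```text
t: 25.55
position: [680.6, 193.9, 318.0]
eef_rot: [[0.563, 0.826, -0.001], [0.826, -0.563, 0.0], [-0.0, -0.0, -1.0]]
force: [0.8, -0.2, 0.2]
grip_width: 38.4
gripper_force: 0.0
```

```bash
python3 - <<'E'
from h import *
st(); tiltcheck()
p,d=vision.capture("top"); cv2.imwrite("pics/t4.png",cv2.resize(p[225:350,300:500,::-1],None,fx=4,fy=4,interpolation=cv2.INTER_CUBIC))
E
```

```text
t 25.55 pos [680.6 193.9 318. ] a -0.5985 tilt [-0.0005  0.    ] F [ 0.8 -0.2  0.2] q [0.118 0.327 1.302 0.    1.514 0.716] w 38.4 stage [114.5 219.6]
carrier x-44 [132.5, 131.2, 130.5, 129.0, 130.9, 131.6] rail [131.4, 131.4, 131.1, 131.3, 131.1]
```

View pics/t4.png

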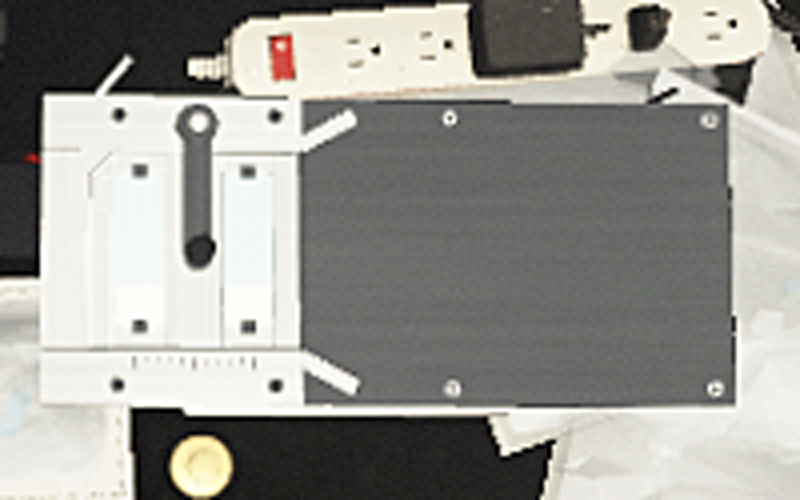

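The picture shows the carrier seated flush and the clamp square across it, from (198,121) to (200,250). The weight is undisturbed. I'll step the arm back from the monitor and hand in.

send_rows(
  travel=[
    [-0.04,0,-0.02],
    [-0.08,0,-0.03],
    [-0.1,0,-0.03],
    [-0.1,0,-0.03],
    [-0.1,0,-0.03],
  ],
  dr=[
    [0,0,0],
    [0,0,0],
    [0,0,0],
    [0,0,0],
    [0,0,0],
  ],
)

```text
t: 26.15
position: [623.4, 109.5, 348.3]
eef_rot: [[0.564, 0.826, 0.0], [0.826, -0.564, 0.0], [0.0, -0.0, -1.0]]
force: [0.0, -0.5, 0.7]
grip_width: 38.6
gripper_force: 0.0
```

```bash
python3 - <<'E'
from h import *
st(); print(ticket.hand_in())
E
```

```text
t 26.15 pos [623.4 109.5 348.3] a -0.5994 tilt [0.     0.0003] F [ 0.  -0.5  0.7] q [-0.005  0.136  1.471  0.     1.534  0.594] w 38.6 stage [ 55.9 136.2]
the job is handed in; nothing more can be done
None
```

The carrier is seated flat and square in the nest with its cut corner at the filled corner, the clamp arm is back across it at its stop, and the job was handed in at about 26 s; no verdict came back.

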